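# Close the two-part tile mould and hold its guide rod in both bushings

### The arm

A 6-joint arm with a two-finger parallel gripper is mounted at the origin on the work surface. World frame = base frame: x ahead of the robot, y to its left, z up, the work surface at z = 0. Lengths are in m, angles in rad, forces in N, time in s.
With the tool pointing down it reaches from about 0.4 to 0.825 m from the base axis. Payload 7 kg.
Tool frame: the origin (TCP) lies midway between the tips of the shut fingers; the grasp point (between the pads) lies 19 mm behind it; z points along the fingers, y is the line along which they close (so a half turn about z gives the same grasp; the last joint's range is limited). The gripper opens to 88 mm and grips with 3 to 60 N. Pads are 19 mm wide; open, the fingers measure 130 mm over their backs; the gripper's body (78 mm by 193 mm) begins 47 mm behind the grasp point.
Start: joints at [-1.052, 0.359, 0.012, 0, -1.224, -0.288], TCP at [0.154, -0.657, 0.227] pointing down, gripper open.
Joint ranges: [-3.07, 3.07], [-1.43, 2.12], [-1.02, 1.25], [-3.03, 1.67], [-3.05, -0], [-3.03, 3.03]. Speed limits (rad/s): [2.39, 2.39, 3.01, 3.14, 3.14, 3.14].

### API

Orientations are given as [roll, pitch, yaw] about the fixed x, y, z axes, in that order (R = Rz(yaw) Ry(pitch) Rx(roll)).
In Python, from station import arm gives the robot as it stands. The module is installed in compiled form; this text tells all that it offers.
- The arm moves only by the tool carry_out, never from a script. Its argument "commands" is a list of rows, each a list of 4 numbers: the shift along the world's x, y, z in units of 50 mm (1.0 is 50 mm), then the turn about the world's z in units of 6 degrees (1.0 is 6 degrees). A call has exactly 10 rows; each row is the pose to reach, as a shift and turn from the pose commanded when the call began; what a row does not reach only later rows make up. A row lasts 1/8 s, in which the tool goes at most 62.5 mm and 10.7 degrees, less where a joint would pass 70% of its speed; a pose out of reach is approached as far as the arm can. A call with a gripper value outside its range is refused whole. "claw" is the closure, from 0 (fully open) to 1 (shut), set as the call begins (left out, the last holds). The fingers move at their own pace and stop on an object; "force" is the grip in N (left out, the last holds). Time passes only in rows, so rows that repeat a pose let the fingers close, or fill a call up. It gives the time, the measured TCP pose, the force, the opening and the grip force at its end, in the units of the state.
- arm.get_state(): the state, without advancing time (a new reading comes with each control period).
- arm.grab_frame(name): name is "side" or "top" or "wrist"; returns a dict with "pixels" (420x560x3 uint8, red, green, blue), "fx", "fy", "cx", "cy" (pixels), "eye" and "orientation" of the camera in the world. Camera axes: x right, y down, z forward; pixel columns grow to the right and rows downward; lengths in m; the calibration is good to about 2 mm. A picture is of the moment at which its call begins. There is no depth.
- arm.job_done(): hands the job in; it is judged then, once.
Trained networks look in a picture, given as the dict that the camera call returned (one of the last four; its "shot" number tells which), for a name from the list of things; names that differ only in an ending like _2 or _b are one class to them, and where a whole thing is asked for, a point or a joint stands for the part that bears it (a point fixed in the world has none). Each returns a list of dicts, best first, with "conf" (0 to 1); they miss things now and then, are a little off and sometimes report something else, mostly with a low value. They report only what shows in the picture. A call takes as long as a camera call. They do not tell look-alikes from the thing itself.
- arm.regions_of(picture, query): "pixels" (420x560 bool, what is visible of it) and "uv" ([column, row] in pixels, amid what is visible of it).
- arm.mark_of(picture, query): "uv" ([column, row] in pixels: a listed point, or the origin of a listed thing).
The state is a dict: "t": time; "q": joint angles; "qd": joint speeds; "joint_efforts": joint torques, N m; "eef_pos": TCP position; "ee_rot": TCP orientation; "force": force on the tool from outside, world axes, zero at the start; "moment": the same for the moment, N m; "width": finger opening in m; "gripper_force": force on a finger pad.
Only numpy, scipy, OpenCV 4.12 (cv2) and the standard library are available. Lean on these libraries where they do the work, as an engineer would, in place of code of your own. Each camera call takes 0.05 s, during which the arm holds its last target. There are 200 camera calls.

### The job

Close the plaster tile mould: set the upper half gently on the lower half, edges flush and brass ear over brass ear, and let go of it. Then take the red-headed steel guide rod from the wooden stand and thread it from above through the upper brass bushing and on through the lower one, until its tip sticks out below the lower bushing without touching the table, and finish still holding it there in the gripper. Leave the bowl, cup, pot, jar and tile around undisturbed.

Things in the scene. Friction and masses are not known exactly. Their poses are not given: they have to be found in the camera images.
- lower: Lower mould half, fixed to the table: white plaster block 120 x 120 mm, 75 mm high, with a round recess 84 mm wide and 16 mm deep in its top holding a terracotta tile. Origin: centre of its underside, on the table; z up. A brass ear sticks out of its +x side; apart from the ear its outline is square.
- lower_bush (a point): Centre of the upper mouth of the lower bushing: a 15 mm upright through hole in the brass ear (38 x 38 mm, 16 mm thick) of the lower half. 77 mm along +x from the block's centre, 61 mm above the table; the ear's underside is 45 mm above the table, with nothing but table beneath the hole. z up. Small chamfer of 1.5 mm at the mouth.
- upper: Upper mould half, loose, 0.5 to 0.8 kg, lying flat on the table at the start: white plaster slab 120 x 120 x 35 mm with a dark wooden grip bar upright on the middle of its top, 60 mm long (along x), 26 mm wide (along y), 40 mm tall. Origin: centre of its underside; z up. A brass ear sticks out of its +x side. Closed, its origin lies 75 mm above the lower half's origin with the x axes parallel and pointing the same way.
- upper_handle (a point): Centre of the top face of the wooden grip bar, 75 mm above the underside of the upper half.
- upper_bush (a point): Centre of the upper mouth of the upper bushing: a 15 mm upright through hole in the brass ear (38 x 38 mm, 16 mm thick) of the upper half. 77 mm along +x from the slab's centre, 26 mm above its underside; the ear's underside is 10 mm above the slab's underside. When the mould is closed this mouth is 101 mm above the table, straight above the lower bushing, with 24 mm of air between the two ears. Small chamfer of 1.5 mm at the mouth.
- stand: Wooden tool stand, fixed to the table, 70 x 160 x 45 mm (x, y, z). Origin: centre of its underside. The rod stands in the hole at its middle (13.5 mm wide, 40 mm deep, floor 5 mm above the table). Two thin tools stick up 60 mm either side of it along y, up to 97 mm above the table.
- rod: Steel guide rod, loose, 0.1 to 0.2 kg, standing upright in the middle hole of the stand: 12 mm diameter, 185 mm long overall; the lowest 12 mm taper to 8 mm at the flat tip, and the top 45 mm is a round red plastic head of 22 mm diameter. Origin: the tip (lower end); z points from the tip to the head.
- rod_head (a point): Middle of the red head of the rod, on its axis, 162.5 mm above the tip.
- bowl: Bystander: lilac plastic bowl, 120 mm wide, 55 mm high, origin at the centre of its underside.
- cup: Bystander: blue ceramic cup, 68 mm wide, 60 mm high, origin at the centre of its underside.
- pot: Bystander: terracotta pot, 64 mm wide, 55 mm high, origin at the centre of its underside.
- jar: Bystander: green glass glaze jar, 56 mm wide, 75 mm high, origin at the centre of its underside.
- tile: Bystander: white glazed tile 100 x 100 x 12 mm, origin at the centre of its underside.
Not all that is in view belongs to the job. What is shaped like the lower but green is not meant. Leave any turquoise look-alike of the upper alone.

How it is judged:
By the outcome, as a careful person would: the job done as asked, in the order asked, and still so for the second after the job is handed in, while the arm keeps its last pose, push and grip.
It also fails if it takes over 67 s, if anything falls off the work surface, if the arm or the gripper's body presses on something with over 40 N, if the wrist force passes 120 N, or if a joint passes its speed limit or range.

## Working session

There is one attempt and no reset: what is moved stays moved. The work goes in short steps, Python scripts to look and compute and a tool call to move; the robot and the scene stay as the last step left them, time stands still between calls to the robot, and variables do not carry over. Pictures are saved under pics/ and viewed, at most 10 in all, crops included, and the job is handed in when it is done.

Besides the shell and the picture viewer there is one more tool, called by a JSON object that holds its "api" and its "payload", one argument or row to a line. carry_out: Moves the arm, as the interface text tells. Its arguments: {"type":"object","properties":{"commands":{"type":"array","items":{"type":"array","items":{"type":"number"}}},"claw":{"type":"number"},"force":{"type":"number"}},"required":["commands"]}

```bash
mkdir -p pics; cat > h.py <<'E'
import numpy as np, cv2
from station import arm
from scipy.spatial.transform import Rotation as R
def rot(f):
    o=np.array(f["orientation"],float)
    return o if o.shape==(3,3) else (R.from_euler('xyz',o).as_matrix() if o.size==3 else R.from_quat(o).as_matrix())
def ray(f,uv):
    d=rot(f)@np.array([(uv[0]-f["cx"])/f["fx"],(uv[1]-f["cy"])/f["fy"],1.]); return np.array(f["eye"],float),d
def at_z(f,uv,z):
    e,d=ray(f,uv); return e+d*(z-e[2])/d[2]
def proj(f,p):
    c=rot(f).T@(np.array(p,float)-np.array(f["eye"],float)); return np.array([f["fx"]*c[0]/c[2]+f["cx"],f["fy"]*c[1]/c[2]+f["cy"]])
def tri(obs):
    A=np.zeros((3,3));b=np.zeros(3)
    for f,uv in obs:
        e,d=ray(f,uv); d=d/np.linalg.norm(d);M=np.eye(3)-np.outer(d,d);A+=M;b+=M@e
    p=np.linalg.solve(A,b); return p,[np.round(proj(f,p)-np.array(uv),1) for f,uv in obs]
def save(f,n,crop=None,s=1):
    im=f["pixels"][:,:,::-1]
    if crop: im=im[crop[1]:crop[3],crop[0]:crop[2]]
    cv2.imwrite("pics/"+n,cv2.resize(im,None,fx=s,fy=s,interpolation=cv2.INTER_CUBIC))
E
python3 - <<'E'
from h import *
np.set_printoptions(precision=4,suppress=True)
top=arm.grab_frame("top"); side=arm.grab_frame("side")
print(top["eye"],top["orientation"],top["fx"],side["eye"],side["orientation"])
im=np.vstack([top["pixels"],side["pixels"]])
cv2.imwrite("pics/a_top.png",top["pixels"][:,:,::-1]);cv2.imwrite("pics/a_side.png",side["pixels"][:,:,::-1])
Z=dict(lower=0,lower_bush=.061,upper=0,upper_handle=.075,upper_bush=.026,stand=0,rod=.005,rod_head=.1675,bowl=0,cup=0,pot=0,jar=0,tile=0)
for n,z in Z.items():
    for nm,f in(("top",top),("side",side)):
        for r in arm.mark_of(f,n)[:3]: print(n,nm,round(r["conf"],2),np.round(r["uv"]),at_z(f,r["uv"],z)[:2])
s=arm.get_state(); print(s["t"],s["eef_pos"],s["ee_rot"],s["width"],s["force"])
E
```

```text
[0.3468 0.0064 1.904 ] [-3.0623  0.0062 -1.5481] 512.1155557468438 [0.3352 1.0715 0.8511] [-2.1658 -0.0038 -2.9793]
lower top 0.8 [191. 286.] [0.1986 0.3293]
lower top 0.67 [284. 202.] [ 0.5171 -0.0072]
lower top 0.37 [282. 135.] [0.7687 0.0065]
lower side 0.96 [275. 238.] [ 0.5209 -0.0088]
lower side 0.9 [382. 338.] [0.2    0.3356]
lower_bush top 0.73 [290. 180.] [ 0.5903 -0.0258]
lower_bush top 0.49 [209. 182.] [0.5759 0.2663]
lower_bush side 0.98 [358. 303.] [0.2652 0.29  ]
lower_bush side 0.67 [255. 214.] [ 0.5909 -0.0411]
upper top 0.7 [139. 242.] [0.3557 0.5285]
upper top 0.64 [198. 197.] [0.5276 0.3168]
upper top 0.19 [374. 214.] [ 0.4767 -0.3423]
upper side 0.85 [308. 402.] [0.3574 0.5312]
upper side 0.61 [252. 314.] [0.5262 0.3117]
upper_handle top 0.91 [194. 201.] [0.5069 0.3167]
upper_handle top 0.84 [135. 242.] [0.355  0.5212]
upper_handle side 0.85 [309. 378.] [0.3592 0.5283]
upper_handle side 0.74 [252. 292.] [0.5251 0.3081]
upper_bush top 0.61 [210. 179.] [0.5937 0.2698]
upper_bush top 0.58 [156. 243.] [0.3526 0.4577]
upper_bush side 0.66 [236. 290.] [0.5788 0.2616]
up
[... 461 characters left out ...]
_head side 0.29 [232. 294.] [0.5435 0.413 ]
bowl top 0.63 [281. 135.] [0.7686 0.0099]
bowl side 0.93 [198. 234.] [0.7675 0.0118]
cup top 0.72 [224. 144.] [0.7296 0.2227]
cup side 0.74 [185. 278.] [0.7406 0.2152]
pot side 0.86 [224. 196.] [ 0.7457 -0.2202]
jar top 0.48 [149. 170.] [0.6262 0.5035]
jar top 0.3 [286. 204.] [ 0.5098 -0.0134]
jar side 0.82 [189. 369.] [0.6325 0.4952]
jar side 0.53 [308. 146.] [ 0.4911 -0.6817]
tile top 0.68 [415. 184.] [ 0.5943 -0.494 ]
tile top 0.59 [151. 168.] [0.6324 0.4943]
tile side 0.68 [271. 164.] [ 0.6199 -0.4902]
tile side 0.16 [257. 312.] [0.516  0.3042]
1.4 [ 0.1544 -0.6571  0.2266] [-3.1416  0.     -2.9108] 0.08773540623932015 [-0.1221  0.6994  0.214 ]
```

View images.

View pics/a_top.png

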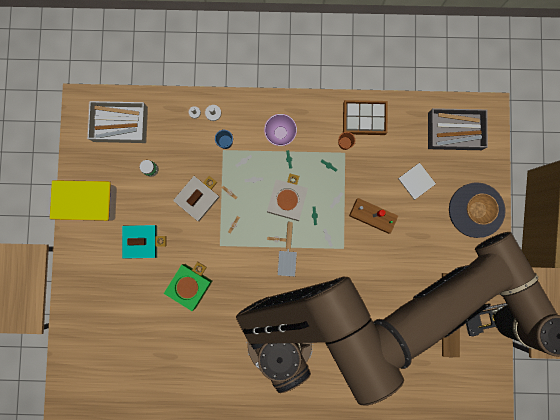

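View pics/a_side.png

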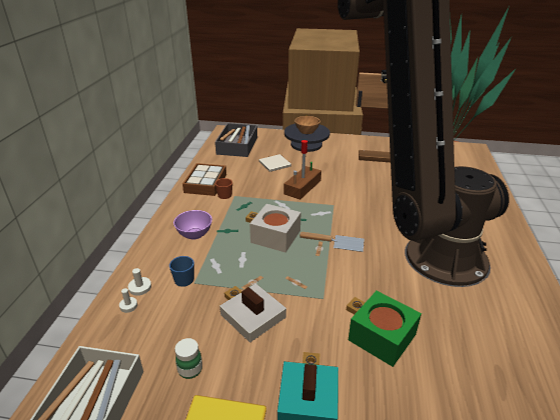

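Top view: the white upper half is at (196,199) with its ear at (210,182). The white lower half is at (286,200) with its ear at (293,180). Green (187,288) and turquoise (139,242) are the look-alikes to leave alone. The stand is at (373,215) and the red head at (382,212). I'll look from near with the wrist camera, passing over the stand, then the lower half, then the upper half.

{"api": "carry_out", "payload": {
  "commands": [
    [0.4,0.4,1,1.7],
    [1.1,1.1,2,3.4],
    [1.8,1.8,3,5.1],
    [2.5,2.5,3.5,6.8],
    [3.2,3.2,3.9,8.5],
    [3.9,3.9,3.9,10.2],
    [4.6,4.6,3.9,11.9],
    [5.3,5.3,3.9,13.6],
    [6,6,3.9,15.3],
    [6.4,6.4,3.9,17]
  ],
  "claw": 0
}}

```text
t: 2.65
eef_pos: [0.4758, -0.3353, 0.4216]
ee_rot: [-3.141, 0.0, -1.123]
force: [0.5, -0.9, 0.9]
width: 0.0877
gripper_force: 0.0
```

```bash
python3 - <<'E'
from h import *
np.set_printoptions(precision=4,suppress=True)
f=arm.grab_frame("wrist"); save(f,"b_wrist.png")
s=arm.get_state(); print(s["t"],s["eef_pos"],s["ee_rot"],s["q"]); print(f["eye"],f["orientation"],f["fx"])
for n,z in dict(rod_head=.1675,stand=0,rod=.005,lower=0,lower_bush=.061).items():
    for r in arm.mark_of(f,n)[:3]: print(n,round(r["conf"],2),np.round(r["uv"]),at_z(f,r["uv"],z)[:2])
E
```

```text
2.7 [ 0.4773 -0.334   0.4211] [-3.1409  0.0006 -1.1134] [-0.2756  0.1444  0.1556 -0.0009 -1.5818  0.733 ]
[ 0.5061 -0.3979  0.5796] [ 2.885  -0.0015 -2.6947] 293.3198624280068
rod_head 0.85 [281. 179.] [ 0.4726 -0.3358]
stand 0.79 [282. 162.] [ 0.4711 -0.342 ]
rod 0.64 [278. 164.] [ 0.4764 -0.3353]
lower 0.77 [196. 287.] [ 0.5231 -0.0122]
```

{"api": "carry_out", "payload": {
  "commands": [
    [0.1,1.2,0,0.5],
    [0.2,2.4,0,1],
    [0.3,3.6,0,1.5],
    [0.4,4.8,0,2],
    [0.5,6,0,2.5],
    [0.6,7.2,0,3],
    [0.7,8.4,-0.3,3.5],
    [0.8,9.6,-0.6,4],
    [0.8,10.8,-1,4.3],
    [0.8,12,-1.4,4.3]
  ]
}}

```text
t: 4.2
eef_pos: [0.5145, 0.2623, 0.352]
ee_rot: [-3.141, -0.0, -0.683]
force: [0.5, -0.1, 0.9]
width: 0.0878
gripper_force: 0.0
```

```bash
cat > m.py <<'E'
from h import *
np.set_printoptions(precision=4,suppress=True)
from scipy.optimize import minimize
def hull(f,pts):
    m=np.zeros((420,560),np.uint8); cv2.fillConvexPoly(m,cv2.convexHull(np.round(np.array([proj(f,p) for p in pts])*16).astype(np.int32)),1,shift=4,lineType=cv2.LINE_8); return m
def boxes(x,y,th,z0,h,eb):
    T=lambda P:[np.array([x+np.cos(th)*a-np.sin(th)*b,y+np.sin(th)*a+np.cos(th)*b,z0+c]) for a,b,c in P]
    B=lambda x0,x1,yh,a,b:T([(i,j,k) for i in(x0,x1) for j in(-yh,yh) for k in(a,b)])
    return B,T
def fit(f,mask,x,y,th,kind,z0=0.):
    def cost(v):
        B,_=boxes(v[0],v[1],v[2],z0,0,0)
        if kind=="upper": parts=[B(-.06,.06,.06,0,.035),B(.058,.096,.019,.01,.026),B(-.03,.03,.013,.035,.075)]
        else: parts=[B(-.06,.06,.06,0,.075),B(.058,.096,.019,.045,.061)]
        m=np.zeros((420,560),np.uint8)
        for p in parts: m|=hull(f,p)
        return np.sum(m.astype(bool)^mask)/max(mask.sum(),1)
    best=None
    v0=np.array([x,y,th])
    for s in(.02,.006):
        r=minimize(cost,v0,method="Nelder-Mead",options=dict(initial_simplex=v0+np.vstack([np.zeros(3),np.diag([s,s,s*8])]),xatol=1e-5,fatol=1e-6,maxiter=150)); v0=r.x
    return r.x,r.fun
E
python3 - <<'E'
from m import *
f=arm.grab_frame("wrist"); 
s=arm.get_state(); print(s["t"],s["eef_pos"],s["ee_rot"])
for n,z in dict(upper=0,upper_handle=.075,upper_bush=.026).items():
    for r in arm.mark_of(f,n)[:3]: print(n,round(r["conf"],2),np.round(r["uv"]),at_z(f,r["uv"],z)[:2])
reg=arm.regions_of(f,"upper")
im=f["pixels"].copy()
for r in reg[:2]:
    x0=at_z(f,r["uv"],.04)
    v,c=fit(f,r["pixels"],x0[0],x0[1],-.66,"upper"); print(r["conf"],r["uv"],r["pixels"].sum(),v,np.degrees(v[2]),c)
    for p in boxes(*v,0,0,0)[1]([(a,b,.035) for a,b in((-.06,-.06),(-.06,.06),(.06,.06),(.06,-.06))]+[(a,b,.075) for a,b in((-.03,-.013),(-.03,.013),(.03,.013),(.03,-.013))]+[(.077,0,.026)]):
        cv2.circle(im,tuple(int(round(k)) for k in proj(f,p)),2,(255,0,0),-1)
f["pixels"]=im; save(f,"c_wrist.png")
E
```

```text
4.25 [0.5137 0.2675 0.3475] [ 3.1389  0.0022 -0.6809]
upper 0.81 [225. 310.] [0.3628 0.5228]
upper 0.73 [250. 186.] [0.5221 0.3221]
upper_handle 0.81 [246. 193.] [0.5242 0.3182]
upper_bush 0.69 [248. 140.] [0.5835 0.2685]
0.94 [229.0, 301.6] 2048 [ 0.3826  0.508  -1.1821] -67.72934848934366 1.3388671875
0.87 [249.9, 183.9] 5658 [ 0.5221  0.3193 -0.6661] -38.164637043310016 0.056910569105691054
```

View pics/c_wrist.png

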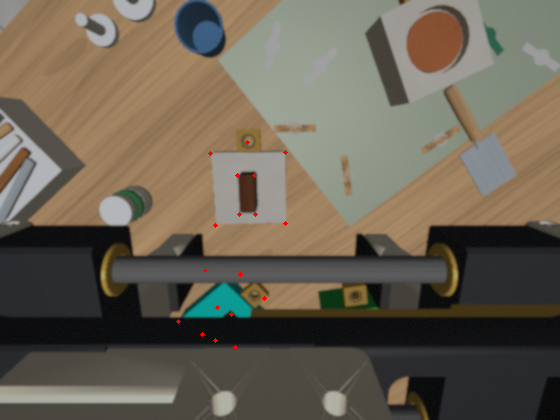

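The crop confirms it: white slab with a dark bar at (250,188), ear at (248,140). The turquoise look-alike at (230,300) is well away. The fit is good: upper half at (0.522, 0.319), yaw -38°.

{"api": "carry_out", "payload": {
  "commands": [
    [0.05,0.4,-0.8,0.13],
    [0.1,0.8,-1.6,0.13],
    [0.15,1.1,-2.4,0.13],
    [0.15,1.1,-3.1,0.13],
    [0.15,1.1,-3.7,0.13],
    [0.15,1.1,-3.9,0.13],
    [0.15,1.1,-4,0.13],
    [0.15,1.1,-4,0.13],
    [0.15,1.1,-4,0.13],
    [0.15,1.1,-4,0.13]
  ]
}}

```text
t: 5.7
eef_pos: [0.5221, 0.3168, 0.1528]
ee_rot: [-3.14, -0.0, -0.667]
force: [-1.2, -0.1, -0.3]
width: 0.0876
gripper_force: 0.0
```

```bash
python3 - <<'E'
from m import *
f=arm.grab_frame("wrist"); 
s=arm.get_state(); print(s["t"],s["eef_pos"],s["ee_rot"],s["force"])
for n,z in dict(upper=0,upper_handle=.075,upper_bush=.026).items():
    for r in arm.mark_of(f,n)[:3]: print(n,round(r["conf"],2),np.round(r["uv"]),at_z(f,r["uv"],z)[:2])
reg=arm.regions_of(f,"upper")
for r in reg[:2]:
    x0=at_z(f,r["uv"],.04)
    v,c=fit(f,r["pixels"],x0[0],x0[1],-.66,"upper"); print(r["conf"],r["uv"],r["pixels"].sum(),v,np.degrees(v[2]),c)
E
```

```text
5.75 [0.5221 0.3168 0.1527] [-3.1406 -0.0001 -0.6665] [-0.6466  0.6293 -0.1169]
upper 0.61 [277. 196.] [0.5208 0.3194]
upper_handle 0.65 [278. 212.] [0.5225 0.3166]
upper_bush 0.57 [275. 117.] [0.5854 0.2702]
0.81 [278.3, 190.7] 16287 [ 0.5231  0.3185 -0.6666] -38.191463642766294 0.04107570454964082
```

{"api": "carry_out", "payload": {
  "commands": [
    [0,0,-0.7,0],
    [0,0,-1.3,0],
    [0,0,-1.7,0],
    [0,0,-1.9,0],
    [0,0,-2.05,0],
    [0,0,-2.15,0],
    [0,0,-2.2,0],
    [0,0,-2.2,0],
    [0,0,-2.2,0],
    [0,0,-2.2,0]
  ]
}}

```text
t: 7.2
eef_pos: [0.522, 0.3166, 0.0423]
ee_rot: [-3.141, -0.0, -0.667]
force: [0.5, -0.6, 0.1]
width: 0.0876
gripper_force: 0.0
```

{"api": "carry_out", "payload": {
  "commands": [
    [0,0,0,0],
    [0,0,0,0],
    [0,0,0,0],
    [0,0,0,0],
    [0,0,0,0],
    [0,0,0,0],
    [0,0,0,0],
    [0,0,0,0],
    [0,0,0,0],
    [0,0,0,0]
  ],
  "claw": 1,
  "force": 45
}}

```text
t: 8.45
eef_pos: [0.5221, 0.3168, 0.0421]
ee_rot: [-3.141, -0.0, -0.666]
force: [1.4, 2.4, 0.1]
width: 0.0256
gripper_force: 45.0
```

{"api": "carry_out", "payload": {
  "commands": [
    [0,0,0.3,0],
    [0,0,0.8,0],
    [0,0,1.5,0],
    [0,0,2.3,0],
    [-0.1,-0.4,3,0],
    [-0.2,-0.9,3.6,0],
    [-0.35,-1.5,3.9,0],
    [-0.45,-1.9,4,0],
    [-0.45,-2,4,0],
    [-0.45,-2,4,0]
  ]
}}

```text
t: 9.7
eef_pos: [0.499, 0.2161, 0.2413]
ee_rot: [3.14, 0.001, -0.667]
force: [0.1, 0.7, -6.5]
width: 0.0257
gripper_force: 45.0
```

```bash
python3 - <<'E'
from m import *
s=arm.get_state(); print(s["t"],s["eef_pos"],s["ee_rot"],s["force"],s["moment"],s["width"])
for cam in("wrist","top","side"):
    f=arm.grab_frame(cam)
    for n,z in dict(lower=0,lower_bush=.061).items():
        for r in arm.mark_of(f,n)[:3]: print(cam,n,round(r["conf"],2),np.round(r["uv"]),at_z(f,r["uv"],z)[:2])
    for r in arm.regions_of(f,"lower")[:3]:
        x0=at_z(f,r["uv"],.05)
        if np.hypot(x0[0]-.52,x0[1])>.08: continue
        v,c=fit(f,r["pixels"],x0[0],x0[1],-.33,"lower"); print(cam,r["conf"],r["uv"],r["pixels"].sum(),v,np.degrees(v[2]),c)
        if cam!="top":
            im=f["pixels"].copy(); cs,_=cv2.findContours(r["pixels"].astype(np.uint8),0,1); cv2.drawContours(im,cs,-1,(0,0,255),1)
            for p in boxes(*v,0,0,0)[1]([(a,b,.075) for a,b in((-.06,-.06),(-.06,.06),(.06,.06),(.06,-.06))]+[(.077,0,.061)]):
                cv2.circle(im,tuple(int(round(k)) for k in proj(f,p)),1,(255,0,0),-1)
            save(dict(pixels=im),"d_%s.png"%cam)
E
```

```text
9.7 [0.499  0.2161 0.2413] [ 3.1404  0.0006 -0.6673] [ 0.071   0.6811 -6.508 ] [ 0.0142  0.129  -0.0155] 0.02566904881495577
wrist lower 0.57 [413.  48.] [ 0.524  -0.0168]
wrist lower_bush 0.52 [280. 226.] [0.4601 0.2437]
wrist 0.62 [431.7, 48.3] 14588 [ 0.5217 -0.0179 -0.2522] -14.447987165448481 0.005758157389635317
top lower 0.83 [286. 203.] [ 0.5132 -0.0155]
top lower 0.58 [191. 285.] [0.1993 0.3294]
top lower 0.16 [230. 180.] [0.5928 0.1956]
top lower_bush 0.85 [290. 179.] [ 0.5947 -0.0264]
top lower_bush 0.58 [193. 274.] [0.2464 0.3127]
top 0.95 [287.4, 201.4] 1252 [ 0.5204 -0.0166 -0.2463] -14.110241488477214 0.054313099041533544
side lower 0.79 [380. 334.] [0.2037 0.3252]
side lower 0.62 [276. 238.] [ 0.5199 -0.0121]
side lower_bush 0.66 [359. 301.] [0.2621 0.2838]
```

View pics/d_wrist.png

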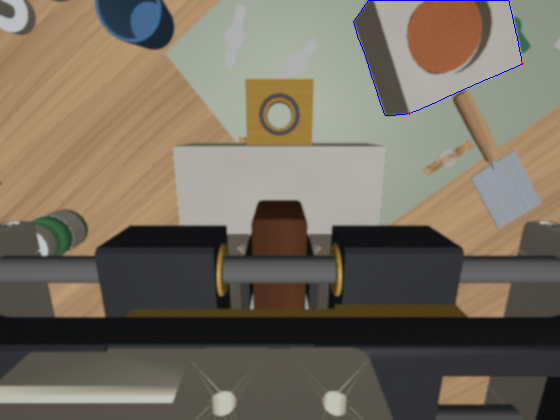

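{"api": "carry_out", "payload": {
  "commands": [
    [-0.2,-0.2,0,0.6],
    [-0.4,-0.4,0,1.2],
    [-0.6,-0.6,0,1.8],
    [-0.8,-0.8,0,2.4],
    [-0.8,-0.8,0,3],
    [-0.8,-0.8,0,3.6],
    [-0.8,-0.8,0,3.97],
    [-0.8,-0.8,0,3.97],
    [-0.8,-0.8,0,3.97],
    [-0.8,-0.8,0,3.97]
  ]
}}

```text
t: 11.55
eef_pos: [0.4594, 0.1765, 0.242]
ee_rot: [-3.142, -0.0, -0.251]
force: [0.5, 0.1, -7.3]
width: 0.0258
gripper_force: 45.0
```

```bash
python3 - <<'E'
from m import *
f=arm.grab_frame("wrist"); s=arm.get_state(); print(s["t"],s["eef_pos"],s["ee_rot"])
T=np.array(s["eef_pos"]);th=s["ee_rot"][2]
u=np.array([np.cos(th),np.sin(th)]);l=np.array([-u[1],u[0]])
for r in arm.mark_of(f,"lower_bush")[:3]: print(r["conf"],r["uv"],at_z(f,r["uv"],.061))
for r in arm.mark_of(f,"upper_bush")[:3]:
    p=at_z(f,r["uv"],T[2]-.0422+.026)[:2]-T[:2]; print("ub in tool",r["conf"],r["uv"],p@u,p@l)
im=f["pixels"].copy()
for r in arm.regions_of(f,"lower")[:2]:
    x0=at_z(f,r["uv"],.05)
    if np.hypot(x0[0]-.52,x0[1])>.08: continue
    v,c=fit(f,r["pixels"],x0[0],x0[1],-.25,"lower"); print(r["conf"],r["uv"],r["pixels"].sum(),v,np.degrees(v[2]),c)
    for p in boxes(*v,0,0,0)[1]([(a,b,.075) for a,b in((-.06,-.06),(-.06,.06),(.06,.06),(.06,-.06))]+[(.077,0,.061)]):
        cv2.circle(im,tuple(int(round(k)) for k in proj(f,p)),1,(255,0,0),-1)
# predicted held slab
B,Tf=boxes(T[0],T[1],th,T[2]-.0422,0,0)
for p in Tf([(.06,.06,.035),(.06,-.06,.035),(.096,.019,.026),(.096,-.019,.026),(.077,0,.026)]): cv2.circle(im,tuple(int(round(k)) for k in proj(f,p)),1,(0,255,0),-1)
save(dict(pixels=im),"e.png",(160,0,560,240),2)
E
```

```text
11.6 [0.4594 0.1765 0.242 ] [ 3.1416  0.     -0.2513]
0.84 [449.4, 10.6] [ 0.5936 -0.039   0.061 ]
ub in tool 0.9 [278.5, 112.7] 0.07703265019698892 -0.0009271499628876162
ub in tool 0.79 [113.5, 291.2] -0.03649282287402586 0.10911750271477334
0.78 [434.4, 81.3] 17687 [ 0.5215 -0.0179 -0.2507] -14.362204837043995 0.011929665856278623
```

View pics/e.png

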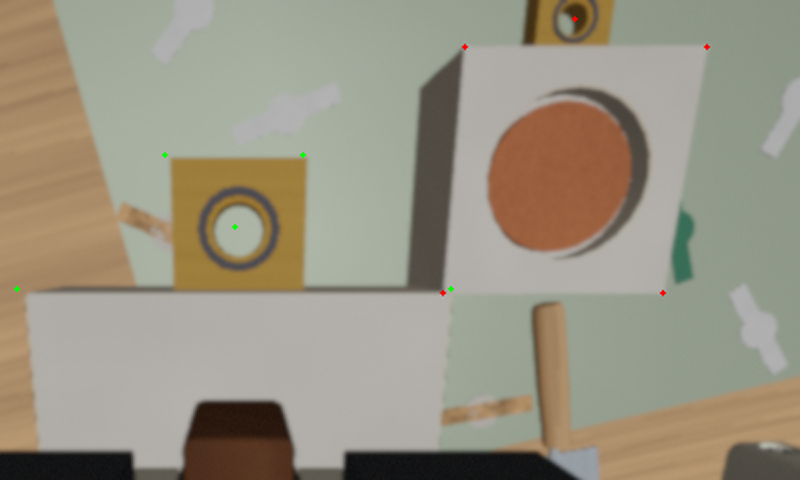

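Block outline and prediction agree: the lower half is at (0.5215, -0.0179), yaw -14.4°. The held slab appears about 1.3 mm to the right of the prediction and slightly lower, so I'll account for that. Now I'll hover above the lower half.

{"api": "carry_out", "payload": {
  "commands": [
    [0.2,-0.6,0,0],
    [0.4,-1.3,0,0],
    [0.7,-2.1,0,0],
    [0.9,-2.8,0,0],
    [1.1,-3.4,-0.2,0],
    [1.2,-3.7,-0.7,0],
    [1.25,-3.86,-1.3,0],
    [1.25,-3.86,-1.8,0],
    [1.25,-3.86,-2.1,0],
    [1.25,-3.86,-2.2,0]
  ]
}}

```text
t: 13.0
eef_pos: [0.5217, -0.0165, 0.1314]
ee_rot: [3.141, 0.001, -0.251]
force: [-0.3, 0.3, -6.1]
width: 0.0258
gripper_force: 45.0
```

```bash
python3 - <<'E'
from m import *
f=arm.grab_frame("side"); g=arm.grab_frame("wrist"); s=arm.get_state(); print(s["t"],s["eef_pos"],s["ee_rot"],s["force"])
T=np.array(s["eef_pos"]);th=s["ee_rot"][2]
for h in(f,g):
  for n,z in(("upper_bush",T[2]-.0422+.026),("lower_bush",.061)):
    for r in arm.mark_of(h,n)[:2]: print(n,r["conf"],r["uv"],at_z(h,r["uv"],z))
a=cv2.resize(np.ascontiguousarray(f["pixels"][150:290,190:370]),None,fx=3,fy=3,interpolation=cv2.INTER_CUBIC)[:420,:400]
b=cv2.resize(np.ascontiguousarray(g["pixels"][0:240,170:390]),None,fx=1.75,fy=1.75)[:420,:390]
cv2.imwrite("pics/f.png",np.hstack([a,b])[:,:,::-1])
E
```

```text
13.1 [ 0.5221 -0.0163  0.1322] [ 3.1414 -0.0001 -0.2505] [ 0.4784 -0.5475 -6.5037]
upper_bush 0.7 [306.2, 147.5] [ 0.4741 -0.4325  0.116 ]
upper_bush 0.55 [254.5, 201.5] [ 0.5894 -0.0321  0.116 ]
lower_bush 0.82 [252.7, 215.2] [ 0.5976 -0.036   0.061 ]
lower_bush 0.79 [359.7, 302.1] [0.2599 0.2858 0.061 ]
upper_bush 0.67 [276.3, 112.2] [ 0.5968 -0.0353  0.116 ]
lower_bush 0.74 [280.3, 116.8] [ 0.5954 -0.0376  0.061 ]
```

View pics/f.png

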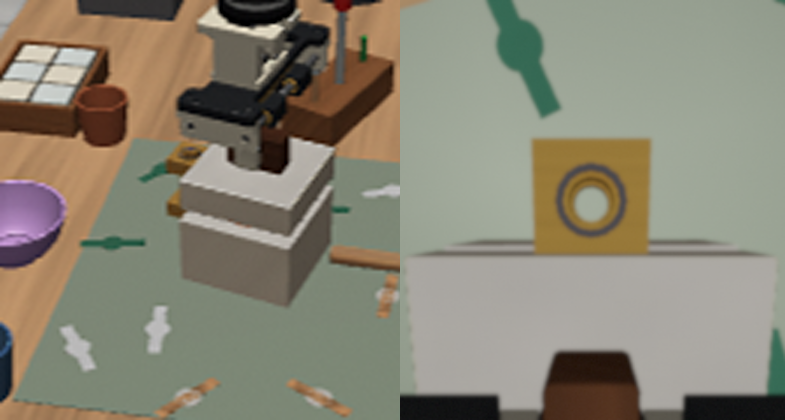

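Side view: slab hovers squarely over the block with a gap of about 15 mm. Wrist view: the lower hole shows concentric through the upper bushing at (590,203). Lowering gently.

{"api": "carry_out", "payload": {
  "commands": [
    [0,0,-0.04,0],
    [0,0,-0.08,0],
    [0,0,-0.12,0],
    [0,0,-0.15,0],
    [0,0,-0.17,0],
    [0,0,-0.19,0],
    [0,0,-0.2,0],
    [0,0,-0.21,0],
    [0,0,-0.22,0],
    [0,0,-0.22,0]
  ]
}}

```text
t: 14.55
eef_pos: [0.5219, -0.0165, 0.121]
ee_rot: [3.142, 0.0, -0.251]
force: [0.7, -0.3, -6.8]
width: 0.026
gripper_force: 45.0
```

{"api": "carry_out", "payload": {
  "commands": [
    [0,0,-0.01,0],
    [0,0,-0.02,0],
    [0,0,-0.03,0],
    [0,0,-0.04,0],
    [0,0,-0.05,0],
    [0,0,-0.06,0],
    [0,0,-0.06,0],
    [0,0,-0.06,0],
    [0,0,-0.06,0],
    [0,0,-0.06,0]
  ]
}}

```text
t: 15.8
eef_pos: [0.5219, -0.0165, 0.118]
ee_rot: [-3.142, -0.0, -0.251]
force: [-0.4, 0.3, -6.5]
width: 0.0263
gripper_force: 45.0
```

{"api": "carry_out", "payload": {
  "commands": [
    [0,0,-0.01,0],
    [0,0,-0.015,0],
    [0,0,-0.02,0],
    [0,0,-0.025,0],
    [0,0,-0.03,0],
    [0,0,-0.03,0],
    [0,0,-0.03,0],
    [0,0,-0.03,0],
    [0,0,-0.03,0],
    [0,0,-0.03,0]
  ]
}}

```text
t: 17.05
eef_pos: [0.5219, -0.0165, 0.1171]
ee_rot: [-3.142, -0.0, -0.251]
force: [-5.0, 0.8, 4.4]
width: 0.0258
gripper_force: 45.0
```

Contact is at the expected height (0.117). I'll release and rise.

{"api": "carry_out", "payload": {
  "commands": [
    [0,0,0.01,0],
    [0,0,0.01,0],
    [0,0,0.01,0],
    [0,0,0.01,0],
    [0,0,0.01,0],
    [0,0,0.1,0],
    [0,0,0.4,0],
    [0,0,0.9,0],
    [0,0,1.6,0],
    [0,0,2.4,0]
  ],
  "claw": 0
}}

```text
t: 18.3
eef_pos: [0.5217, -0.0166, 0.2386]
ee_rot: [-3.142, -0.0, -0.251]
force: [0.8, -0.6, 0.8]
width: 0.0876
gripper_force: 0.0
```

```bash
python3 - <<'E'
from m import *
g=arm.grab_frame("wrist"); s=arm.get_state(); print(s["t"],s["eef_pos"],s["ee_rot"],s["force"],s["width"])
for r in arm.mark_of(g,"upper_bush")[:2]: print(r["conf"],r["uv"],at_z(g,r["uv"],.101))
for r in arm.regions_of(g,"upper")[:1]:
    v,c=fit(g,r["pixels"],.5218,-.0166,-.25,"upper",.075); print(r["conf"],v,np.degrees(v[2]),c)
save(g,"g.png",(120,0,440,240),2.5)
E
```

```text
18.35 [ 0.5245 -0.0166  0.2447] [-3.1391 -0.0084 -0.2499] [ 3.5765 -0.1477  6.4199] 0.08741605420363957
0.92 [280.6, 115.9] [ 0.5979 -0.0393  0.101 ]
0.87 [ 0.5214 -0.0175 -0.2517] -14.42079361388526 0.03484251968503937
```

View pics/g.png

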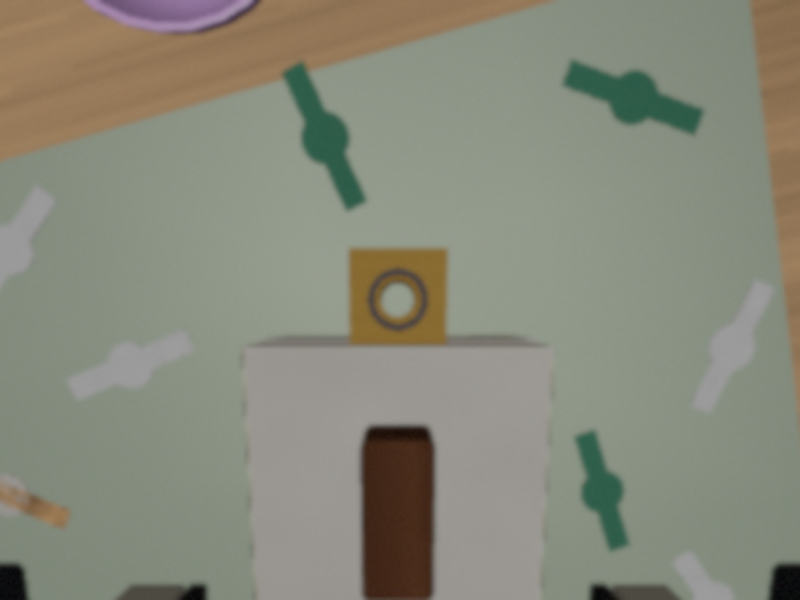

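Closed squarely: the refit of the upper half, (0.5214, -0.0175, -14.4°), matches the lower half, with the bushing at (398,300) in the crop. Next, the rod.

{"api": "carry_out", "payload": {
  "commands": [
    [0,-0.2,0.6,0],
    [-0.2,-1,1.1,0],
    [-0.4,-2,1.2,0],
    [-0.5,-3.1,1.2,0],
    [-0.7,-4.2,1.2,0],
    [-0.8,-5.2,1.2,0],
    [-0.9,-6,1.2,0],
    [-0.97,-6.39,1.2,0],
    [-0.97,-6.39,1.2,0],
    [-0.97,-6.39,1.2,0]
  ]
}}

```text
t: 19.7
eef_pos: [0.4734, -0.3353, 0.2965]
ee_rot: [-3.141, 0.0, -0.251]
force: [0.8, -0.0, 0.3]
width: 0.0879
gripper_force: 0.0
```

```bash
cat > rodm.py <<'E'
from m import *
g=arm.grab_frame("wrist"); s=arm.get_state(); print(s["t"],s["eef_pos"],s["ee_rot"],s["force"],s["width"])
T=np.array(s["eef_pos"]);th=s["ee_rot"][2];u=np.array([np.cos(th),np.sin(th)]);l=np.array([-u[1],u[0]])
for r in arm.mark_of(g,"rod_head")[:2]: print(r["conf"],r["uv"],at_z(g,r["uv"],.1675))
hsv=cv2.cvtColor(g["pixels"],cv2.COLOR_RGB2HSV); m=(((hsv[...,0]<6)|(hsv[...,0]>174))&(hsv[...,1]>170)&(hsv[...,2]>60)).astype(np.uint8)
n,lab,st,ce=cv2.connectedComponentsWithStats(m)
print([(st[i],ce[i]) for i in range(1,n) if st[i][4]>60])
i=1+np.argmax(st[1:,4]); m=lab==i
def cost(v,z0=.145):
    a=np.linspace(0,2*np.pi,24,endpoint=False)
    k=hull(g,[(v[0]+.011*np.cos(q),v[1]+.011*np.sin(q),z) for q in a for z in(z0,z0+.045)]); return np.sum(k.astype(bool)^m)/m.sum()
x0=at_z(g,ce[i],.175)[:2]
r=minimize(cost,x0,method="Nelder-Mead",options=dict(initial_simplex=x0+np.array([[0,0],[.006,0],[0,.006]]),xatol=1e-5)); print("rod",r.x,r.fun,"delta",(r.x-T[:2])/.05)
E
python3 rodm.py
```

```text
19.75 [ 0.4736 -0.3351  0.2967] [-3.1414 -0.0002 -0.2501] [-0.265  -0.2984  0.3412] 0.08759924546832061
0.7 [277.9, 197.6] [ 0.4737 -0.3356  0.1675]
0.49 [37.1, 146.6] [ 0.5802 -0.124   0.1675]
[(array([267, 185,  22,  29, 500], dtype=int32), array([277.374, 199.474]))]
rod [ 0.4739 -0.3352] 0.27 delta [ 0.0067 -0.0031]
```

{"api": "carry_out", "payload": {
  "commands": [
    [0,0.01,-0.7,0],
    [0,0.02,-1.4,0],
    [0,0.02,-1.9,0],
    [0,0.02,-2.3,0],
    [0,0.02,-2.6,0],
    [0,0.02,-2.8,0],
    [0,0.02,-2.9,0],
    [0,0.02,-2.9,0],
    [0,0.02,-2.9,0],
    [0,0.02,-2.9,0]
  ]
}}

```text
t: 21.05
eef_pos: [0.4736, -0.3351, 0.152]
ee_rot: [3.142, -0.001, -0.251]
force: [0.2, 0.4, -0.8]
width: 0.0878
gripper_force: 0.0
```

{"api": "carry_out", "payload": {
  "commands": [
    [0,0,0,0],
    [0,0,0,0],
    [0,0,0,0],
    [0,0,0,0],
    [0,0,0,0],
    [0,0,0,0],
    [0,0,0,0],
    [0,0,0,0],
    [0,0,0,0],
    [0,0,0,0]
  ],
  "claw": 1,
  "force": 40
}}

```text
t: 22.3
eef_pos: [0.4734, -0.335, 0.1515]
ee_rot: [-3.141, -0.0, -0.251]
force: [-0.6, 1.0, 0.1]
width: 0.0211
gripper_force: 40.0
```

{"api": "carry_out", "payload": {
  "commands": [
    [0,0,0.4,0],
    [0,0,1.1,0],
    [0,0,2,0],
    [0,0,2.9,0],
    [0,0,3.4,0],
    [0.2,0.5,3.5,0],
    [0.5,1.2,3.5,0],
    [0.9,2.2,3.5,0],
    [1.3,3.2,3.5,0],
    [1.7,4.2,3.5,0]
  ]
}}

```text
t: 23.55
eef_pos: [0.5586, -0.1234, 0.3264]
ee_rot: [3.142, 0.0, -0.251]
force: [0.4, 0.4, -1.9]
width: 0.0216
gripper_force: 40.0
```

{"api": "carry_out", "payload": {
  "commands": [
    [0.4,0.9,0,0],
    [0.6,1.5,0,0],
    [0.72,1.75,0,0],
    [0.76,1.79,0,0],
    [0.76,1.79,0,0],
    [0.76,1.79,-0.2,0],
    [0.76,1.79,-0.4,0],
    [0.76,1.79,-0.6,0],
    [0.76,1.79,-0.6,0],
    [0.76,1.79,-0.6,0]
  ]
}}

```text
t: 24.8
eef_pos: [0.5965, -0.0356, 0.2967]
ee_rot: [3.141, -0.0, -0.251]
force: [-0.8, 0.1, -1.0]
width: 0.0212
gripper_force: 40.0
```

```bash
python3 - <<'E'
from m import *
f=arm.grab_frame("side"); g=arm.grab_frame("wrist"); s=arm.get_state(); print(s["t"],s["eef_pos"],s["ee_rot"],s["force"],s["width"])
T=np.array(s["eef_pos"]); tip=T[2]-.1465
for k,(h,nm) in enumerate(((f,"side"),(g,"wrist"))):
    for n,z in(("upper_bush",.101),("rod",tip),("rod_head",tip+.1625)):
        for r in arm.mark_of(h,n)[:2]: print(nm,n,round(r["conf"],2),np.round(r["uv"],1),at_z(h,r["uv"],z))
a=cv2.resize(np.ascontiguousarray(f["pixels"][90:290,180:330]),None,fx=2.6,fy=2.6,interpolation=cv2.INTER_CUBIC)[:520,:390]
b=cv2.resize(np.ascontiguousarray(g["pixels"][40:300,180:380]),None,fx=2,fy=2,interpolation=cv2.INTER_CUBIC)[:520]
cv2.imwrite("pics/i.png",np.hstack([a,b])[:,:,::-1])
E
```

```text
24.9 [ 0.5966 -0.0354  0.297 ] [-3.1414 -0.0007 -0.2508] [-0.7456  0.6915 -1.631 ] 0.021494363656704204
side upper_bush 0.88 [311.1 356.7] [0.3601 0.4955 0.101 ]
side upper_bush 0.78 [255.2 205.2] [ 0.5881 -0.0343  0.101 ]
side rod 0.61 [250. 192.] [ 0.6019 -0.0298  0.1505]
wrist upper_bush 0.98 [280. 184.] [ 0.5975 -0.0386  0.101 ]
wrist upper_bush 0.18 [215.   56.4] [ 0.7536 -0.0046  0.101 ]
wrist rod 0.7 [278.1 196.5] [ 0.5941 -0.0353  0.1505]
wrist rod_head 0.67 [278.4 263.5] [ 0.5958 -0.0361  0.313 ]
```

View pics/i.png

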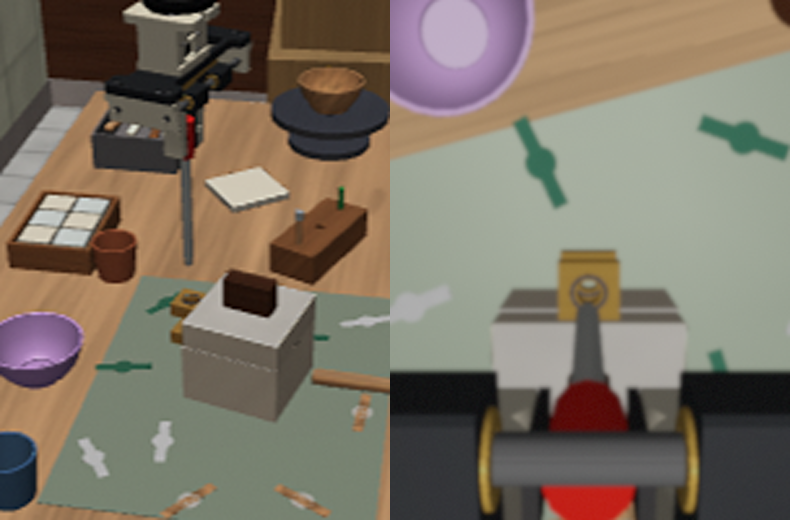

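```bash
python3 - <<'E'
from m import *
f=arm.grab_frame("side"); g=arm.grab_frame("wrist"); s=arm.get_state(); T=np.array(s["eef_pos"])
for z in(T[2]-.146,T[2]-.06,T[2]-.03): print("pred axis z",z,"side",proj(f,[T[0],T[1],z]),"wrist",proj(g,[T[0],T[1],z]))
print("bush pred wrist",proj(g,[.5965,-.0357,.101]),"side",proj(f,[.5965,-.0357,.101]))
# rod edges in side: row gradients
gr=cv2.cvtColor(f["pixels"],cv2.COLOR_RGB2GRAY).astype(int)
for r in(160,168,176,184,188,191,194): print(r,gr[r,244:262])
im=cv2.resize(np.ascontiguousarray(g["pixels"][160:240,245:315]),None,fx=7,fy=7,interpolation=cv2.INTER_CUBIC); cv2.imwrite("pics/j.png",im[:,:,::-1])
E
```

```text
pred axis z 0.15060328448863666 side [252.1648 191.1466] wrist [277.6858 194.2407]
pred axis z 0.23660328448863666 side [251.2695 166.1624] wrist [277.4321 218.7673]
pred axis z 0.2666032844886367 side [250.9412 156.9998] wrist [277.2939 232.1315]
bush pred wrist [277.9201 185.1314] side [252.6343 204.7127]
160 [140 137 134 134 139 106  73  80  73  84 110 124 126 129 116 127 186 208]
168 [138 139 140 139 137 115  87  83  77  79 112 132 136 140 143 136 129 132]
176 [140 138 132 125 127 124  95  79  77  73 114 136 131 127 129 130 130 131]
184 [124 131 134 131 128 130 104  77  78  66 101 128 129 132 134 134 132 127]
188 [135 130 124 123 124 127 107  81  78  66 103 134 133 130 129 131 133 136]
191 [125 122 123 123 125 125 124  97  67  75 113 131 127 128 133 136 137 134]
194 [121 122 122 123 124 126 127 130 128 126 126 127 130 136 138 138 135 130]
```

View pics/j.png

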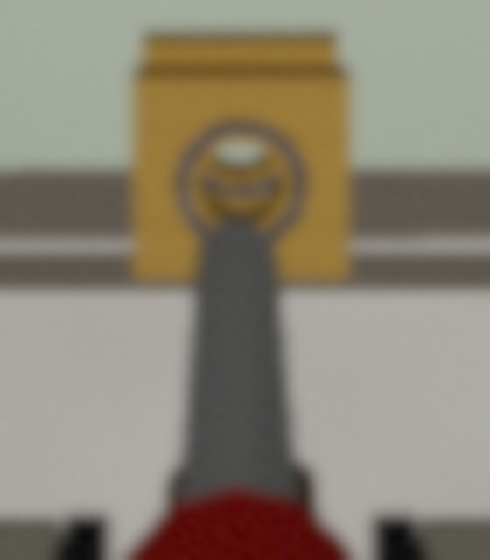

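Both the rod tip (279,193) and the bushing mouth (279,186) sit 1.3 px right of prediction, so they are aligned with each other. In the side view the rod is vertical. Threading.

{"api": "carry_out", "payload": {
  "commands": [
    [0,0,-0.3,0],
    [0,0,-0.6,0],
    [0,0,-0.8,0],
    [0,0,-0.9,0],
    [0,0,-1,0],
    [0,0,-1.08,0],
    [0,0,-1.16,0],
    [0,0,-1.24,0],
    [0,0,-1.24,0],
    [0,0,-1.24,0]
  ]
}}

```text
t: 26.55
eef_pos: [0.5965, -0.0355, 0.2347]
ee_rot: [-3.142, -0.0, -0.251]
force: [-0.0, 0.4, -0.5]
width: 0.0212
gripper_force: 40.0
```

{"api": "carry_out", "payload": {
  "commands": [
    [0,0,-0.1,0],
    [0,0,-0.2,0],
    [0,0,-0.3,0],
    [0,0,-0.4,0],
    [0,0,-0.48,0],
    [0,0,-0.56,0],
    [0,0,-0.64,0],
    [0,0,-0.72,0],
    [0,0,-0.72,0],
    [0,0,-0.72,0]
  ]
}}

```text
t: 27.8
eef_pos: [0.5965, -0.0355, 0.1986]
ee_rot: [3.142, -0.0, -0.251]
force: [-0.0, -0.3, -2.1]
width: 0.0216
gripper_force: 40.0
```

{"api": "carry_out", "payload": {
  "commands": [
    [0,0,-0.08,0],
    [0,0,-0.16,0],
    [0,0,-0.24,0],
    [0,0,-0.32,0],
    [0,0,-0.4,0],
    [0,0,-0.48,0],
    [0,0,-0.56,0],
    [0,0,-0.56,0],
    [0,0,-0.56,0],
    [0,0,-0.56,0]
  ]
}}

```text
t: 29.05
eef_pos: [0.5965, -0.0355, 0.1707]
ee_rot: [-3.141, -0.0, -0.251]
force: [-0.5, 0.1, -1.0]
width: 0.0214
gripper_force: 40.0
```

```bash
python3 - <<'E'
from m import *
f=arm.grab_frame("side"); g=arm.grab_frame("wrist"); s=arm.get_state(); print(s["t"],s["eef_pos"],s["ee_rot"],s["force"],s["width"],s["gripper_force"])
a=cv2.resize(np.ascontiguousarray(f["pixels"][130:270,190:320]),None,fx=3,fy=3,interpolation=cv2.INTER_CUBIC)
b=cv2.resize(np.ascontiguousarray(g["pixels"][60:270,180:380]),None,fx=2,fy=2,interpolation=cv2.INTER_CUBIC)
cv2.imwrite("pics/k.png",np.hstack([a,b])[:,:,::-1])
for z in (.0245,.045,.101,.16): print(z,proj(f,[.5965,-.0357,z]))
for r in arm.regions_of(f,"upper")[:2]:
    if abs(r["uv"][0]-275)<30: print(fit(f,r["pixels"],.5218,-.0166,-.25,"upper",.075))
E
```

```text
29.15 [ 0.5965 -0.0355  0.1707] [-3.1415 -0.0003 -0.2509] [-0.4242  0.275  -1.8342] 0.02139973541227764 39.98912036418915
0.0245 [253.3487 224.6363]
0.045 [253.1616 219.4178]
0.101 [252.6343 204.7127]
0.16 [252.0518 188.4674]
(array([ 0.5217, -0.0175, -0.2854]), np.float64(0.09192982456140351))
```

View pics/k.png

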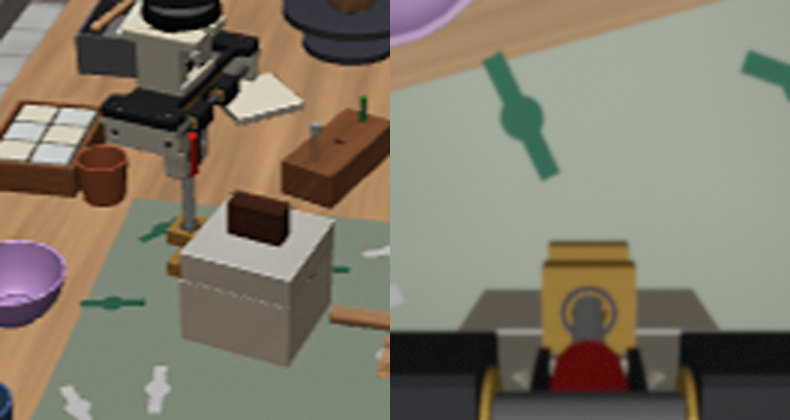

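The rod passes through both bushings, free of contact force. By the arm's height, the tip is about 24 mm above the table and 20 mm below the lower ear. The mould is flush in the side view. Handing in.

```bash
python3 -c "
from station import arm
print(arm.job_done())"
```

```text
the job is handed in; nothing more can be done
None
```

The job is handed in at about 29 s: the mould is closed flush, and the rod is threaded through both bushings and still held, its tip about 24 mm above the table by the arm's height, as the block hid it from view.

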